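# Slide the chopping board home and snap its clamp shut

### The arm

A 7-joint arm with a two-finger parallel gripper is mounted at the origin on a cart in front of the work surface, level with it; the furniture and walls round the work are solid. World frame = base frame: x ahead of the robot, y to its left, z up, the work surface at z = 0. Lengths are in m, angles in rad, forces in N, time in s.
With the tool pointing down it reaches from about 0.4 to 0.85 m from the base axis. Payload 4.5 kg.
Tool frame: the origin (TCP) lies at the centre of the arm's flange, where the gripper is bolted on; the fingertips stand 166 mm ahead of it and the grasp point (between the pads) lies 147 mm ahead of it (r.grip_depth is the distance from the TCP to the grasp point, in m); z points along the fingers, y is the line along which they close (so a half turn about z gives the same grasp; the last joint's range is limited). The gripper opens to 88 mm and grips with 3 to 60 N. Pads are 18 mm wide; open, the fingers measure 123 mm over their backs; the gripper's body (75 mm by 187 mm) begins 45 mm behind the grasp point.
Start: joints at [0.034, 0.689, -0.195, 1.565, 0.157, 0.902, -0.215], TCP at [0.625, 0, 0.405] pointing down, gripper open.
Joint ranges: [-3.01, 3.01], [-0.46, 2.08], [-1.47, 1.51], [0.13, 2.56], [-1, 4.14], [0.04, 2.09], [-2.66, 2.66]. Speed limits (rad/s): [2.57, 2.57, 3.14, 3.14, 3.14, 3.14, 3.14].

### API

Orientations are given as a unit quaternion [x, y, z, w].
In Python, from plant import status, cams, r, finder gives the robot as it stands.
- The arm moves only by the tool play_rows, never from a script. Its argument "rows" is a list of rows, each a list of 7 numbers: the opening in per cent of the stroke, from 0 (shut) to 100 (fully open), then the shift along the tool's x, y, z in m, then the turn, a rotation vector about the tool's x, y, z in degrees. A call has 1 to 8 rows; each row shifts and turns the commanded pose from where the row before left it, along the tool's axes as they then stand; what a row does not reach is not made up. A row lasts 1/8 s, in which the tool goes at most 62.5 mm and 10.7 degrees, less where a joint would pass 70% of its speed; a pose out of reach is approached as far as the arm can. A call with a gripper value outside its range is refused whole. The fingers move at their own pace and stop on an object; "grip_force" is the grip in N (left out, the last holds). Time passes only in rows, so rows that do not move let the fingers close. It gives the time, the measured TCP pose, the force, the opening and the grip force at its end, in the units of the state.
- status.get_state(): the state, without advancing time (a new reading comes with each control period).
- cams.snapshot(name): name is "scene" or "side" or "wrist"; returns the picture (384x512x3 uint8, red, green, blue); there is no depth.
- cams.camera_params(name): a dict with "vfov" (degrees; the focal length in pixels is half the picture's height over the tangent of half this angle, whatever the lens; pixels are square), "cx", "cy" (the principal point, pixels), "R" (3x3) and "t" (3): a world point X has camera coordinates R X + t; the wrist camera has in their place "tool_from_camera" (4x4, takes a point from camera to tool coordinates, whose origin is the TCP and whose axes are the flange's). Camera axes: x right, y down, z forward; pixel columns grow to the right and rows downward; lengths in m; the calibration is good to about 2 mm. A picture is of the moment at which its call begins: read the wrist's pose just before it. camera_params takes no time and is no camera call.
- r.finish_job(): hands the job in; it is judged then, once.
Trained networks look in the newest picture that a camera, given by its name, has taken for a name from the list of things; names that differ only in an ending like _2 or _b are one class to them, and where a whole thing is asked for, a point or a joint stands for the part that bears it (a point fixed in the world has none). Each returns a list of dicts, best first, with "score" (0 to 1); they miss things now and then, are a little off and sometimes report something else, mostly with a low value. They report only what shows in the picture. A call takes as long as a camera call.
- finder.spot_in(camera, label): "at" ([x, y, z] in m, in the coordinates of the camera as it stood for that picture, good to about 4 mm: the middle of the surface that is visible of it).
- finder.regions_of(camera, label): "mask" (384x512 bool, what is visible of it).
The state is a dict: "clock": time; "q": joint angles; "qd": joint speeds; "joint_torque": joint torques, N m; "tool_pos": TCP position; "eef_rot": TCP orientation; "contact_force": force on the tool from outside, world axes, zero at the start; "moment": the same for the moment, N m; "opening": opening from 0.0 (shut) to 1.0 (fully open); "finger_force": force on a finger pad.
Only numpy, scipy, OpenCV 4.12 (cv2) and the standard library are available. Lean on these libraries where they do the work, as an engineer would, in place of code of your own. Each camera call takes 0.05 s, during which the arm holds its last target. There are 200 camera calls.

### The job

Get the chopping board ready for cutting: push it along the worktop until its edge sits flush against the steel stop rail of the board clamp, and then push the clamp's red lever over past its middle so that it snaps across and the rubber pad presses the board down. Only push with the fingers: do not lift the board, and leave the garlic, the lemon and the salt shaker where they stand.

Things in the scene. Friction and masses are not known exactly. Their poses are not given: they have to be found in the camera images.
- chopping_board: Loose wooden chopping board lying flat on the worktop, 240 (its x) x 340 (its y) x 20 mm, about 0.7 kg. Origin: centre of the underside. Its +y end (a 240 mm edge) faces the stop rail, 30 to 60 mm away at the start and nearly parallel to it; the -y end is free to be pushed. It is home when this origin lies 170 mm from the rail's face, at y = -170 mm in the frame of clamp_base. Sliding it takes about 3 to 8 N.
- clamp_base: Steel board clamp screwed to the worktop (fixed in place). Origin: on the worktop under the middle of the stop rail's face. x runs along the rail, +y points away from the board (the board is pushed in +y), z up. The stop rail is 200 mm long in x, y = 0 to 14 mm, 30 mm high; behind it is a foot plate (90 mm in x, to y = 115 mm, 8 mm high) with two cheeks (36 mm over both, y = 15 to 90 mm, 58 mm high) that carry the red lever and the hold-down arm.
- clamp_lever (a joint): Red toggle lever, hinged about the x direction of clamp_base at y = 62 mm, z = 47 mm in that frame. 0 = open: it leans 0.6 rad from upright towards +y, away from the board. 1.2 = closed: it leans 0.6 rad towards -y, over the board. Upright is 0.6. A spring drives it to the nearer end: about 6.5 N across the grip to start it moving, less and less to the middle; past the middle it snaps over by itself and stays.
- lever_grip (a point): Point on the axis of the red lever's plastic grip, 80 mm from its hinge. The grip is a round bar 22 mm thick that runs from 48 mm to 94 mm from the hinge and ends in a round end (top at 105 mm). With the lever open the point lies at about y = 107 mm, z = 113 mm in the frame of clamp_base; closed, at y = 17 mm and the same height; upright, at z = 127 mm.
- hold_arm: Steel hold-down arm with a rubber pad under its end, coupled to the lever. Origin: its hinge, at y = 28 mm, z = 45 mm in the frame of clamp_base. Lever open: it slopes up by 0.7 rad towards the board (top about 110 mm above the worktop). Lever closed: it lies level (56 mm high at most), reaches 54 mm over the board, and the sprung pad (24 mm across, centre 42 mm from the rail's face) presses with about 6 N.
- garlic: Loose garlic bulb, 60 mm across, 59 mm high, beside the clamp; bystander. Origin: centre of the underside.
- lemon: Loose yellow lemon, 78 x 55 x 56 mm, lying beside the clamp; bystander. Origin: centre of the underside.
- salt_shaker: Loose glass salt shaker with a grey perforated top, 45 mm across, 81 mm high, beside the board; bystander. Origin: centre of the underside.

How it is judged:
By the outcome, as a careful person would: the job done as asked, in the order asked, and still so for the second after the job is handed in, with the robot touching nothing.
It also fails if it takes over 45 s, if anything falls off the work surface, if the arm or the gripper's body presses on something with over 40 N, if the wrist force passes 120 N, or if a joint passes its speed limit or range.

## Working session

There is one attempt and no reset: what is moved stays moved. The work goes in short steps, Python scripts to look and compute and a tool call to move; the robot and the scene stay as the last step left them, time stands still between calls to the robot, and variables do not carry over. Pictures are saved under pics/ and viewed, at most 12 in all, crops included, and the job is handed in when it is done.

Besides the shell and the picture viewer there is one more tool, called after "Request:" in YAML: its name, and indented under it one key for each argument. play_rows: Moves the arm, as the interface text tells. Its arguments: {"type":"object","properties":{"rows":{"type":"array","items":{"type":"array","items":{"type":"number"}}},"grip_force":{"type":"number"}},"required":["rows"]}

```bash
mkdir -p pics
cat > h.py <<'E'
import numpy as np,cv2
from plant import status,cams,r,finder
from scipy.spatial.transform import Rotation as Ro
def cam(n,s=None):
    p=cams.camera_params(n)
    f=192/np.tan(np.radians(p['vfov'])/2)
    if 'R' in p: R=np.array(p['R']);t=np.array(p['t'])
    else:
        s=s or status.get_state();T=np.eye(4);T[:3,:3]=Ro.from_quat(s['eef_rot']).as_matrix();T[:3,3]=s['tool_pos']
        M=np.linalg.inv(T@np.array(p['tool_from_camera']));R=M[:3,:3];t=M[:3,3]
    return f,p['cx'],p['cy'],R,t
def world(n,at): f,cx,cy,R,t=cam(n);return R.T@(np.array(at)-t)
def ray(n,u,v,z):
    f,cx,cy,R,t=cam(n);d=R.T@np.array([(u-cx)/f,(v-cy)/f,1]);o=-R.T@t
    return o+d*(z-o[2])/d[2]
def proj(n,X):
    f,cx,cy,R,t=cam(n);c=R@np.array(X)+t;return [round(float(f*c[0]/c[2]+cx),1),round(float(f*c[1]/c[2]+cy),1)]
def save(n,name):
    a=cams.snapshot(n);cv2.imwrite('pics/'+name,a[:,:,::-1]);return a
E
python3 - <<'E'
from h import *
np.set_printoptions(precision=3,suppress=True)
ims=[]
for n in ['scene','side']:
    ims.append(save(n,n+'.png'))
    for l in ['chopping_board','clamp_base','clamp_lever','lever_grip','hold_arm','garlic','lemon','salt_shaker']:
        print(n,l,[(round(d['score'],2),world(n,d['at'])) for d in finder.spot_in(n,l)[:2]])
s=status.get_state();print(s['tool_pos'],s['eef_rot'],s['clock'], Ro.from_quat(s['eef_rot']).as_matrix())
for n in ['scene','side']:
    m=finder.regions_of(n,'chopping_board')
E
```

```text
scene chopping_board [(0.6, array([ 0.517, -0.026,  0.023])), (0.48, array([0.545, 0.133, 0.079]))]
scene clamp_base [(0.78, array([0.527, 0.176, 0.033]))]
scene clamp_lever [(0.53, array([0.528, 0.255, 0.101]))]
scene lever_grip [(0.53, array([0.532, 0.25 , 0.104]))]
scene hold_arm [(0.75, array([0.544, 0.133, 0.08 ]))]
scene garlic [(0.59, array([0.683, 0.194, 0.03 ]))]
scene lemon [(0.91, array([0.366, 0.204, 0.041]))]
scene salt_shaker []
side chopping_board [(0.7, array([ 0.558, -0.022,  0.015]))]
side clamp_base [(0.74, array([0.525, 0.205, 0.02 ]))]
side clamp_lever [(0.71, array([0.523, 0.272, 0.115]))]
side lever_grip [(0.61, array([0.524, 0.274, 0.115]))]
side hold_arm [(0.77, array([0.543, 0.168, 0.068]))]
side garlic [(0.85, array([0.683, 0.22 , 0.035]))]
side lemon [(0.83, array([0.366, 0.227, 0.046]))]
side salt_shaker [(0.82, array([ 0.764, -0.005,  0.044]))]
[0.625 0.    0.405] [0.707 0.707 0.    0.   ] 0.9 [[-0.  1.  0.]
 [ 1.  0. -0.]
 [-0.  0. -1.]]
```

View pics/scene.png

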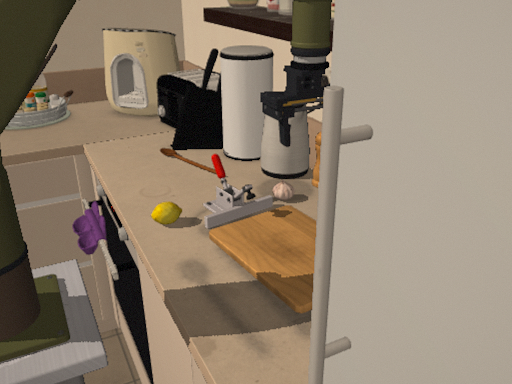

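View pics/side.png

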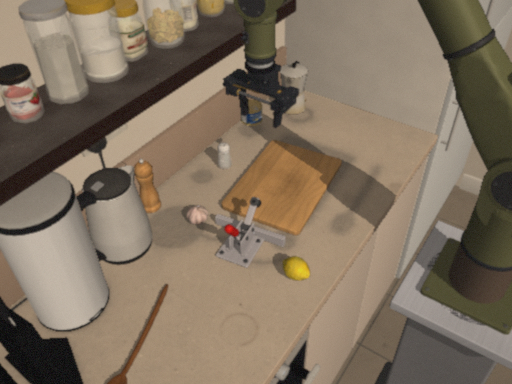

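The scene view shows the clamp at about (235,205), with the board partly hidden by the fridge door. The side view shows the whole board, corners at about (272,141), (341,162), (300,233) and (222,203), with the rail along (215,215)–(285,240) and the shaker at (223,153).

Run:
```python
from h import *
np.set_printoptions(precision=3,suppress=True)
a=save('wrist','w1.png')
for n in ['side','wrist']:
    for l in ['chopping_board','clamp_base']:
        d=finder.regions_of(n,l)
        if not d: print(n,l,'none');continue
        m=d[0]['mask'].astype(np.uint8)
        c=max(cv2.findContours(m,0,2)[0],key=cv2.contourArea)
        p=cv2.approxPolyDP(cv2.convexHull(c),6,True)[:,0]
        z=.02 if 'board' in l else .03
        print(n,l,d[0]['score'],[(tuple(q.tolist()),ray(n,*q,z)[:2]) for q in p])
for l in ['salt_shaker','chopping_board','hold_arm','garlic','clamp_lever']:
    print(l,[(round(d['score'],2),world('wrist',d['at'])) for d in finder.spot_in('wrist',l)[:2]])
```

```text
side chopping_board 0.73 [((273, 141), array([ 0.702, -0.183])), ((341, 161), array([ 0.474, -0.212])), ((297, 235), array([0.428, 0.122])), ((223, 208), array([0.649, 0.15 ]))]
side clamp_base 0.61 [((256, 197), array([0.592, 0.072])), ((285, 243), array([0.435, 0.171])), ((244, 267), array([0.476, 0.291])), ((217, 256), array([0.552, 0.3  ])), ((216, 218), array([0.635, 0.198]))]
wrist chopping_board 0.65 [((297, 27), array([0.664, 0.138])), ((324, 290), array([ 0.71 , -0.171])), ((156, 290), array([ 0.493, -0.171])), ((125, 237), array([ 0.461, -0.096])), ((80, 60), array([0.437, 0.106]))]
wrist clamp_base 0.6 [((191, 33), array([0.557, 0.13 ])), ((173, 44), array([0.539, 0.12 ])), ((87, 17), array([0.456, 0.145])), ((77, 0), array([0.448, 0.16 ])), ((195, 0), array([0.563, 0.16 ]))]
salt_shaker [(0.79, array([ 0.762, -0.011,  0.074]))]
chopping_board [(0.88, array([0.578, 0.005, 0.016]))]
hold_arm [(0.58, array([0.557, 0.129, 0.096]))]
garlic []
clamp_lever []
```

View pics/w1.png

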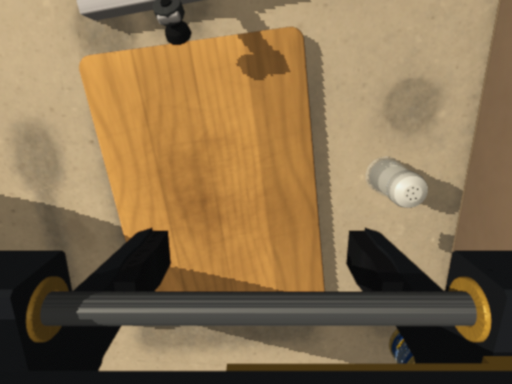

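The wrist view shows the board's +y edge from (80,60) to (297,27), turned about 7.5° from world x. The rail is above it and nearly parallel, and the shaker is at (405,185). I'll move behind the free end with open fingers, turned to the clamp's direction.

Request:
play_rows:
  rows:
    - [100,-0.05,-0.008,0,0,0,0]
    - [100,-0.05,-0.008,0,0,0,0]
    - [100,-0.05,-0.008,0,0,0,0]
    - [100,-0.05,-0.008,0,0,0,0]
    - [100,-0.04,0,0,0,0,0]
    - [100,0,0,0,0,0,-7.5]
    - [100,0,0,0.05,0,0,0]
    - [100,0,0,0,0,0,0]

```text
clock: 2.5
tool_pos: [0.5915, -0.2398, 0.3516]
eef_rot: [0.659, 0.752, -0.002, -0.004]
contact_force: [-0.5, -0.1, 0.4]
opening: 0.998
finger_force: 0.0
```

Run:
```python
from h import *
np.set_printoptions(precision=3,suppress=True)
s=status.get_state();print(s['tool_pos'],Ro.from_quat(s['eef_rot']).as_matrix(),s['contact_force'])
print('counter corner',ray('side',436,130,0),'mill',ray('side',152,208,0),'kettle',ray('side',125,258,0))
save('wrist','w2.png');save('side','s2.png')
for n in ['wrist','side']:
    d=finder.regions_of(n,'chopping_board')
    if d:
        m=d[0]['mask'].astype(np.uint8);c=max(cv2.findContours(m,0,2)[0],key=cv2.contourArea)
        p=cv2.approxPolyDP(cv2.convexHull(c),6,True)[:,0]
        print(n,[(tuple(q.tolist()),ray(n,*q,.02)[:2]) for q in p])
```

```text
[ 0.591 -0.24   0.352] [[-0.131  0.991 -0.008]
 [ 0.991  0.131  0.002]
 [ 0.003 -0.007 -1.   ]] [-0.453 -0.062  0.369]
counter corner [ 0.296 -0.557  0.   ] mill [0.829 0.245 0.   ] kettle [0.76  0.417 0.   ]
wrist [((409, 0), array([ 0.704, -0.074])), ((387, 140), array([ 0.714, -0.194])), ((158, 142), array([ 0.494, -0.226])), ((147, 134), array([ 0.483, -0.219])), ((132, 0), array([ 0.466, -0.105]))]
side [((273, 140), array([ 0.705, -0.187])), ((341, 160), array([ 0.476, -0.217])), ((298, 235), array([0.426, 0.121])), ((221, 206), array([0.659, 0.146]))]
```

View pics/w2.png

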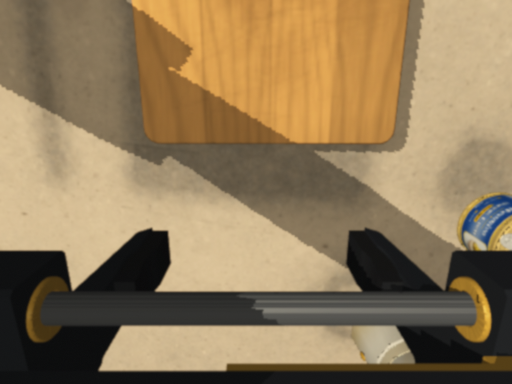

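The wrist view shows the board's free edge along row 141 from column 147 to 390, parallel to the fingers. A can at (488,220) and a jar at (380,345) are nearby, so I'll check clearance before descending.

Run:
```python
from h import *
np.set_printoptions(precision=3,suppress=True)
for z in (0,.1,.15): print(z,'jar w',ray('wrist',355,330,z),ray('wrist',410,350,z),'can w',ray('wrist',460,230,z))
a=cv2.imread('pics/s2.png')[40:180,190:390];cv2.imwrite('pics/s2c.png',cv2.resize(a,None,fx=4,fy=4,interpolation=cv2.INTER_CUBIC))
```

```text
0 jar w [ 0.741 -0.432  0.   ] [ 0.817 -0.453  0.   ] can w [ 0.829 -0.284  0.   ]
0.1 jar w [ 0.695 -0.353  0.1  ] [ 0.748 -0.368  0.1  ] can w [ 0.756 -0.249  0.1  ]
0.15 jar w [ 0.671 -0.314  0.15 ] [ 0.713 -0.325  0.15 ] can w [ 0.72  -0.232  0.15 ]
```

View pics/s2c.png

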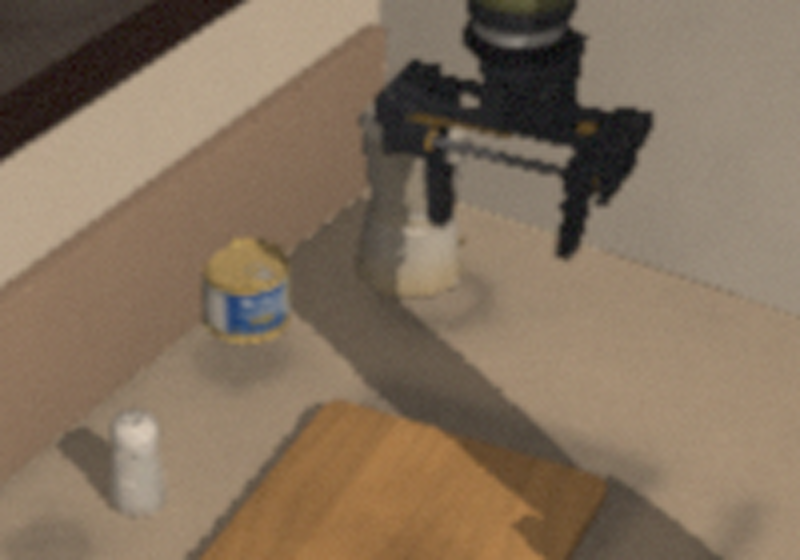

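Nothing blocks the descent: the jug stands at least 3 cm behind the gripper. Descending to tip height of about 10 mm.

Request:
play_rows:
  rows:
    - [100,0,0.01,0.05,0,0,0]
    - [100,0,0,0.05,0,0,0]
    - [100,0,0,0.045,0,0,0]
    - [100,0,0,0.03,0,0,0]
    - [100,0,0,0,0,0,0]

```text
clock: 3.32
tool_pos: [0.6028, -0.2384, 0.179]
eef_rot: [0.659, 0.752, -0.0, -0.001]
contact_force: [0.5, 0.4, -0.1]
opening: 1.001
finger_force: 0.0
```

Request:
play_rows:
  rows:
    - [100,0.01,0,0,0,0,0]
    - [100,0.006,0,0,0,0,0]
    - [100,0.006,0,0,0,0,0]
    - [100,0.006,0,0,0,0,0]
    - [100,0,0,0,0,0,0]

```text
clock: 3.95
tool_pos: [0.5996, -0.2106, 0.1803]
eef_rot: [0.659, 0.752, 0.0, 0.001]
contact_force: [1.4, -2.3, 1.5]
opening: 0.998
finger_force: 1.2
```

Request:
play_rows:
  rows:
    - [100,-0.003,0,0.005,0,0,0]
    - [100,0.008,0,0,0,0,0]
    - [100,0.008,0,0,0,0,0]
    - [100,0.008,0,0,0,0,0]
    - [100,0.006,0,0,0,0,0]
    - [100,0,0,0,0,0,0]

```text
clock: 4.7
tool_pos: [0.5966, -0.186, 0.1753]
eef_rot: [0.659, 0.752, -0.001, 0.003]
contact_force: [1.6, -6.9, -3.5]
opening: 1.001
finger_force: 3.6
```

Run:
```python
from h import *
np.set_printoptions(precision=3,suppress=True)
a=save('side','s3.png');a=a[:,:,::-1][170:290,190:320];cv2.imwrite('pics/s3c.png',cv2.resize(a,None,fx=5,fy=5,interpolation=cv2.INTER_CUBIC)[:600])
```

```text
(no output)
```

View pics/s3c.png

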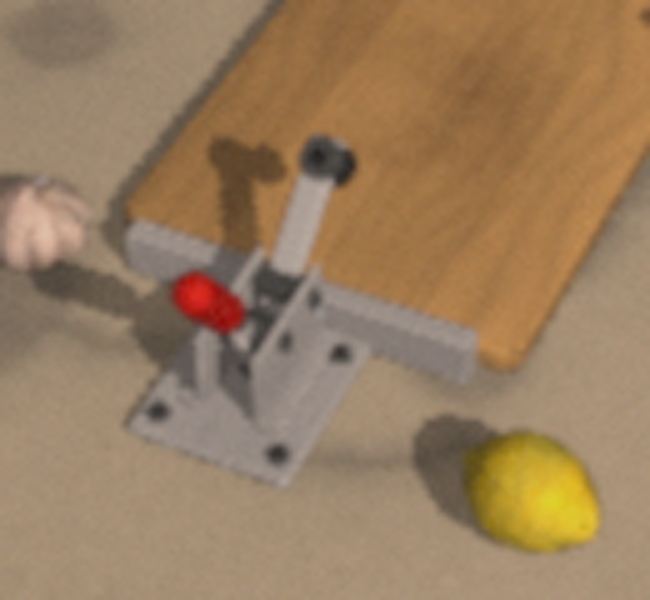

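The board is moving squarely and still appears short of the rail; the rail's board-side top edge runs from about (217,214) to (285,237) in full-frame pixels. I'll keep pushing gently.

Request:
play_rows:
  rows:
    - [100,0.005,0,0,0,0,0]
    - [100,0.005,0,0,0,0,0]
    - [100,0.004,0,0,0,0,0]
    - [100,0,0,0,0,0,0]

```text
clock: 5.25
tool_pos: [0.5967, -0.1824, 0.1771]
eef_rot: [0.66, 0.751, -0.004, 0.011]
contact_force: [8.5, -27.7, -2.6]
opening: 1.005
finger_force: 13.9
```

Run:
```python
from h import *
np.set_printoptions(precision=3,suppress=True)
A=ray('side',217,214,.03);B=ray('side',285,237,.03);print('rail',A,B,(A+B)/2,np.degrees(np.arctan2(*(B-A)[1::-1])))
save('scene','c4.png');save('wrist','w4.png')
for l in ['clamp_lever','hold_arm']: 
  for n in ['side']:
    cams.snapshot(n);print(l,[world(n,d['at']) for d in finder.spot_in(n,l)[:1]])
```

```text
rail [0.642 0.185 0.03 ] [0.446 0.153 0.03 ] [0.544 0.169 0.03 ] -170.914798943687
clamp_lever [array([0.521, 0.27 , 0.115])]
hold_arm [array([0.546, 0.165, 0.072])]
```

The push force jumped to 28 N and the far edge is about 344 mm from the rail face, so the board has reached the rail. I'll back off, rise and check flushness from above.

Request:
play_rows:
  rows:
    - [100,-0.02,0,0,0,0,0]
    - [100,0,0,-0.06,0,0,0]
    - [100,0,0,-0.06,0,0,0]
    - [100,0,0,-0.06,0,0,0]
    - [100,0.06,0,-0.05,0,0,0]
    - [100,0.06,0,0,0,0,0]
    - [100,0.06,0,0,0,0,0]
    - [100,0.06,0,0,0,0,0]

```text
clock: 6.55
tool_pos: [0.5656, 0.0392, 0.3949]
eef_rot: [0.659, 0.752, 0.0, -0.001]
contact_force: [0.0, 0.7, 0.2]
opening: 1.002
finger_force: 0.0
```

Request:
play_rows:
  rows:
    - [100,0.05,0,0,0,0,0]
    - [100,0.02,0,0,0,0,0]
    - [100,0,0,0,0,0,0]

```text
clock: 6.92
tool_pos: [0.5571, 0.1068, 0.3947]
eef_rot: [0.658, 0.753, -0.0, -0.0]
contact_force: [0.2, -0.8, 0.3]
opening: 1.002
finger_force: 0.0
```

Run:
```python
from h import *
save('wrist','w5.png')
```

```text
(no output)
```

View pics/w5.png

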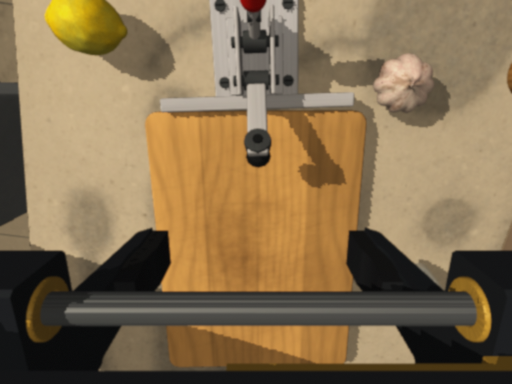

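Looking down, the rail (from (162,105) to (353,98)) looks turned about 2° relative to the board edge (row 112). I'll measure both lines with edge fits.

Run:
```python
from h import *
np.set_printoptions(precision=4,suppress=True)
a=cv2.imread('pics/w5.png')
sat=cv2.cvtColor(a,cv2.COLOR_BGR2HSV)[:,:,1].astype(float)
for u in (170,185,200,215,230,290,310,325,340,348): print(u,'S',sat[92:120,u].astype(int))
cv2.imwrite('pics/w5c.png',cv2.resize(a[85:130,140:375],None,fx=3.4,fy=6.8,interpolation=cv2.INTER_CUBIC))
```

```text
170 S [ 77  77  79  79  79  67  42  33  31  31  30  32  30  31  30  30  30  32
  33  46 115 160 166 164 163 163 164 164]
185 S [ 81  83  81  79  75  57  38  31  29  28  29  29  31  30  33  32  32  31
  38  68 137 164 166 165 167 164 164 162]
200 S [ 80  80  81  79  71  48  35  30  30  30  30  31  30  33  33  33  32  33
  43  94 154 164 166 166 167 167 165 165]
215 S [ 55  54  54  55  48  37  32  30  30  30  29  31  30  30  30  31  32  36
  57 130 165 167 167 167 167 165 164 164]
230 S [ 30  32  29  29  32  30  29  30  30  31  31  30  31  31  29  30  33  40
  75 139 163 168 166 166 165 163 164 164]
290 S [ 32  30  31  31  30  30  30  30  32  30  30  32  32  33  34  44  67  86
 120 157 167 165 166 166 166 166 165 166]
310 S [ 77  55  37  31  30  31  31  28  31  31  32  32  33  34  35  47  75  89
 116 154 166 166 169 166 167 166 164 165]
325 S [ 66  41  32  31  31  31  29  31  30  31  31  30  29  31  40  64  84  95
 126 159 167 167 166 166 166 165 165 165]
340 S [ 63  39  32  30  31  29  31  30  31  30  31  32  33  35  48  75  84  96
 125 159 166 166 165 166 166 166 165 165]
348 S [ 54  37  30  29  29  29  31  31  32  31  32  32  32  37  55  79  86  98
 138 162 167 166 165 167 164 164 164 164]
```

View pics/w5c.png

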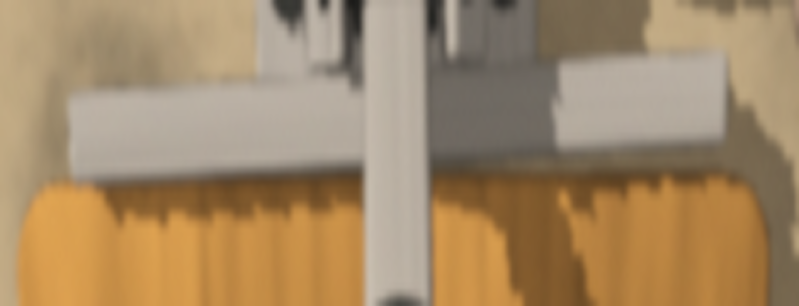

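The view confirms it: the left end touches, and the right end has a gap of about 4 mm, with the board about 1.8° off. I'll go back with the tool turned another 1.8° and push again.

Request:
play_rows:
  rows:
    - [100,-0.05,0,0,0,0,-1.8]
    - [100,-0.055,0,0,0,0,0]
    - [100,-0.055,0,0,0,0,0]
    - [100,-0.055,0,0,0,0,0]
    - [100,-0.055,0,0,0,0,0]
    - [100,-0.046,0,0,0,0,0]
    - [100,0,0,0.05,0,0,0]
    - [100,0,0,0.05,0,0,0]

```text
clock: 7.98
tool_pos: [0.6059, -0.2113, 0.2938]
eef_rot: [0.65, 0.76, -0.001, 0.001]
contact_force: [-0.2, 0.6, -0.6]
opening: 1.003
finger_force: 0.0
```

Request:
play_rows:
  rows:
    - [100,0,0,0.05,0,0,0]
    - [100,0,0,0.05,0,0,0]
    - [100,0,0,0.02,0,0,0]
    - [100,0.01,0,0,0,0,0]
    - [100,0,0,0,0,0,0]

```text
clock: 8.6
tool_pos: [0.6064, -0.1959, 0.1766]
eef_rot: [0.647, 0.762, 0.001, 0.001]
contact_force: [0.2, 0.4, 0.8]
opening: 1.002
finger_force: 0.0
```

Request:
play_rows:
  rows:
    - [100,0.006,0,0,0,0,0]
    - [100,0.005,0,0,0,0,0]
    - [100,0.004,0,0,0,0,0]
    - [100,0,0,0,0,0,0]

```text
clock: 9.1
tool_pos: [0.6045, -0.1844, 0.176]
eef_rot: [0.648, 0.761, 0.0, 0.003]
contact_force: [3.5, -5.8, 0.4]
opening: 1.003
finger_force: 2.8
```

Request:
play_rows:
  rows:
    - [100,0.004,0,0,0,0,0]
    - [100,0.003,0,0,0,0,0]
    - [100,0,0,0,0,0,0]

```text
clock: 9.48
tool_pos: [0.6053, -0.1816, 0.1768]
eef_rot: [0.65, 0.76, 0.0, 0.008]
contact_force: [8.9, -13.5, -2.6]
opening: 1.004
finger_force: 6.9
```

Request:
play_rows:
  rows:
    - [100,0.003,0,0,0,0,0]
    - [100,0.003,0,0,0,0,0]
    - [100,0.002,0,0,0,0,0]
    - [100,0,0,0,0,0,0]

```text
clock: 9.98
tool_pos: [0.605, -0.1796, 0.1778]
eef_rot: [0.651, 0.759, -0.002, 0.013]
contact_force: [11.1, -24.1, -2.7]
opening: 1.0
finger_force: 12.8
```

Request:
play_rows:
  rows:
    - [100,-0.02,0,0,0,0,0]
    - [100,0,0,-0.06,0,0,0]
    - [100,0,0,-0.06,0,0,0]
    - [100,0,0,-0.06,0,0,0]
    - [100,0.06,0,-0.05,0,0,0]
    - [100,0.06,0,0,0,0,0]
    - [100,0.06,0,0,0,0,0]
    - [100,0.06,0,0,0,0,0]

```text
clock: 10.98
tool_pos: [0.5659, 0.0404, 0.395]
eef_rot: [0.647, 0.762, 0.0, -0.001]
contact_force: [-0.1, 0.7, -0.7]
opening: 1.002
finger_force: 0.0
```

Request:
play_rows:
  rows:
    - [100,0.05,0,0,0,0,0]
    - [100,0.02,0,0,0,0,0]
    - [100,0,0,0,0,0,0]

```text
clock: 11.35
tool_pos: [0.5553, 0.1081, 0.3947]
eef_rot: [0.646, 0.763, -0.0, -0.0]
contact_force: [-0.0, -0.4, -0.1]
opening: 1.002
finger_force: 0.0
```

Run:
```python
from h import *
np.set_printoptions(precision=4,suppress=True)
a=save('wrist','w6.png')[:,:,::-1].copy()
cv2.imwrite('pics/w6c.png',cv2.resize(a[75:135,130:390],None,fx=3,fy=6,interpolation=cv2.INTER_CUBIC))
sat=cv2.cvtColor(a,cv2.COLOR_BGR2HSV)[:,:,1].astype(int)
for u in (175,200,225,290,310,340): print(u,sat[88:122,u])
```

```text
175 [ 81  78  79  79  79  79  79  76  57  39  32  30  30  30  30  31  30  30
  30  32  34  37  64 132 163 167 166 165 164 165 163 164 165 166]
200 [ 83  81  81  80  80  79  79  77  59  38  32  30  29  30  29  31  31  32
  32  32  32  35  67 134 163 166 165 166 167 165 163 164 163 165]
225 [ 30  30  29  29  29  29  29  30  31  31  29  30  29  29  29  31  30  30
  32  31  32  34  61 130 162 166 165 169 168 167 164 165 164 164]
290 [ 29  30  28  30  30  28  30  31  31  33  31  30  28  32  30  30  32  32
  32  34  35  39  67 133 163 165 167 167 167 167 167 165 167 167]
310 [ 84  86  85  86  86  87  86  79  56  37  32  30  31  30  31  31  30  31
  31  32  34  35  52 118 160 166 165 168 165 166 167 166 165 166]
340 [ 82  82  82  81  81  81  81  79  62  40  30  29  29  29  31  31  31  31
  30  30  34  35  52  97 149 164 165 166 164 164 165 166 164 165]
```

View pics/w6c.png

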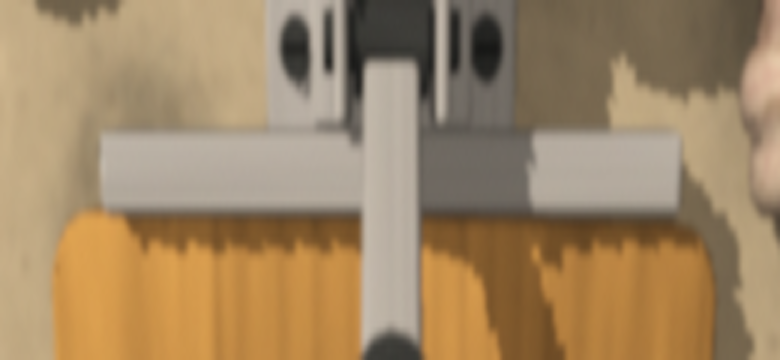

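The board edge is now flush with the rail along its whole length, with both transitions at the same row (about 110) across columns 175–340. Now the clamp frame for the lever.

Run:
```python
from h import *
np.set_printoptions(precision=4,suppress=True)
s=status.get_state();R=Ro.from_quat(s['eef_rot']).as_matrix()
A=ray('wrist',164,110.3,.03);B=ray('wrist',356.7,110.3,.03);O=(A+B)/2;O[2]=0
print(A,B,np.linalg.norm(A-B),O)
t=O+R[:,0]*.107;print('grip pred',t)
for y in (.165,.06): 
    X=O+R[:,0]*y;X[2]=s['tool_pos'][2];print(y,'tool shift',R.T@(X-s['tool_pos']))
```

```text
[0.4501 0.145  0.03  ] [0.6464 0.1774 0.03  ] 0.19902758246031815 [0.5483 0.1612 0.    ]
grip pred [ 0.531   0.2668 -0.0001]
0.165 tool shift [ 0.2206  0.0015 -0.0003]
0.06 tool shift [ 0.1156  0.0015 -0.0002]
```

Request:
play_rows:
  rows:
    - [0,0.05,0,0,0,0,0]
    - [0,0.05,0,0,0,0,0]
    - [0,0.05,0,0,0,0,0]
    - [0,0.05,0,0,0,0,0]
    - [0,0.025,0,0,0,0,0]
    - [0,0,0,0,0,0,0]
  grip_force: 10

```text
clock: 12.15
tool_pos: [0.5199, 0.3289, 0.3945]
eef_rot: [0.647, 0.762, -0.0, 0.0]
contact_force: [-0.7, -0.5, -0.3]
opening: 0.341
finger_force: 0.0
```

Request:
play_rows:
  rows:
    - [0,0,-0.002,0.045,0,0,0]
    - [0,0,0,0.045,0,0,0]
    - [0,0,0,0.03,0,0,0]
    - [0,0,0,0,0,0,0]

```text
clock: 12.65
tool_pos: [0.5182, 0.3248, 0.2727]
eef_rot: [0.649, 0.761, -0.003, 0.001]
contact_force: [0.3, 0.9, 0.1]
opening: 0.005
finger_force: 0.0
```

Run:
```python
from h import *
a=save('side','s7.png')[:,:,::-1]
cv2.imwrite('pics/s7c.png',cv2.resize(a[130:300,150:350],None,fx=3.5,fy=3.5,interpolation=cv2.INTER_CUBIC))
```

```text
(no output)
```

View pics/s7c.png

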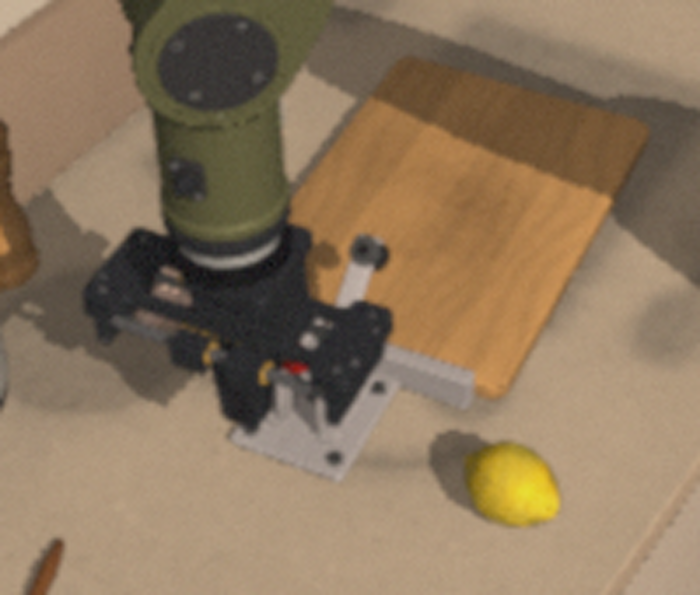

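The fingers (crop (240,390)) are behind the red grip (crop (295,368)), and the body clears it. Pushing the lever over.

Request:
play_rows:
  rows:
    - [0,-0.015,0,0,0,0,0]
    - [0,-0.012,0,0,0,0,0]
    - [0,-0.012,0,0,0,0,0]
    - [0,-0.012,0,0,0,0,0]
    - [0,0,0,0,0,0,0]

```text
clock: 13.32
tool_pos: [0.5267, 0.2801, 0.2768]
eef_rot: [0.647, 0.762, 0.004, -0.0]
contact_force: [0.9, 5.5, 0.5]
opening: 0.006
finger_force: 2.5
```

Request:
play_rows:
  rows:
    - [0,-0.012,0,0,0,0,0]
    - [0,-0.012,0,0,0,0,0]
    - [0,-0.012,0,0,0,0,0]
    - [0,0,0,0,0,0,0]

```text
clock: 13.82
tool_pos: [0.5318, 0.2403, 0.2746]
eef_rot: [0.649, 0.761, -0.001, 0.001]
contact_force: [-0.3, -0.2, -0.0]
opening: 0.006
finger_force: 0.0
```

The force dropped to zero, so the lever snapped. I'll back off, rise and check.

Request:
play_rows:
  rows:
    - [0,0.04,0,0,0,0,0]
    - [0,0.03,0,0,0,0,0]
    - [0,0,0,-0.06,0,0,0]
    - [0,0,0,-0.06,0,0,0]
    - [0,-0.06,0,0,0,0,0]
    - [0,-0.06,0,0,0,0,0]
    - [0,-0.06,0,0,0,0,0]
    - [0,-0.05,0,0,0,0,0]

```text
clock: 14.82
tool_pos: [0.5571, 0.0818, 0.3943]
eef_rot: [0.648, 0.761, -0.001, 0.0]
contact_force: [0.9, 0.8, 0.1]
opening: 0.004
finger_force: 0.0
```

Request:
play_rows:
  rows:
    - [0,0,0,0,0,0,0]

```text
clock: 14.95
tool_pos: [0.5576, 0.0789, 0.3941]
eef_rot: [0.651, 0.759, -0.002, 0.001]
contact_force: [-0.9, 0.6, -0.1]
opening: 0.006
finger_force: 0.0
```

Run:
```python
from h import *
np.set_printoptions(precision=3,suppress=True)
a=save('wrist','w8.png')[:,:,::-1].copy();b=save('side','s8.png')[:,:,::-1]
c=cv2.resize(a[0:140,120:400],None,fx=2.1,fy=2.1);d=cv2.resize(b[170:290,190:320],None,fx=2.45,fy=2.45)
im=np.zeros((600,600,3),np.uint8);im[:c.shape[0],:c.shape[1]]=c;im[300:300+d.shape[0],:d.shape[1]]=d
cv2.imwrite('pics/f.png',im)
sat=cv2.cvtColor(a,cv2.COLOR_BGR2HSV)[:,:,1].astype(int)
for u in (180,215,300,340): print(u,sat[88:130,u])
for l in ['garlic','lemon','salt_shaker','lever_grip']: print(l,[world('side',d['at']) for d in finder.spot_in('side',l)[:1]])
```

```text
180 [160 158 159 159 159 160 161 160 160 160 160 159 161 160 160 159 160 159
 160 160 162 161 161 161 160 161 161 161 162 162 161 162 162 162 162 162
 162 162 161 161 161 161]
215 [161 160 159 159 160 159 161 161 161 160 160 161 161 161 161 161 161 162
 161 161 162 162 162 162 162 163 162 162 162 162 162 161 161 162 162 163
 162 162 162 162 162 161]
300 [165 164 164 164 164 163 164 165 166 164 164 164 166 164 165 165 166 165
 165 165 164 164 164 165 166 165 164 165 166 167 167 165 164 166 166 165
 165 165 166 165 164 166]
340 [164 165 163 163 164 166 166 166 165 165 165 165 163 165 165 165 165 166
 164 164 163 165 165 165 164 165 165 165 165 164 163 163 164 162 162 162
 161 161 164 164 163 163]
garlic [array([0.683, 0.22 , 0.033])]
lemon [array([0.364, 0.225, 0.043])]
salt_shaker [array([ 0.762, -0.006,  0.045])]
lever_grip [array([0.535, 0.203, 0.098])]
```

View pics/f.png

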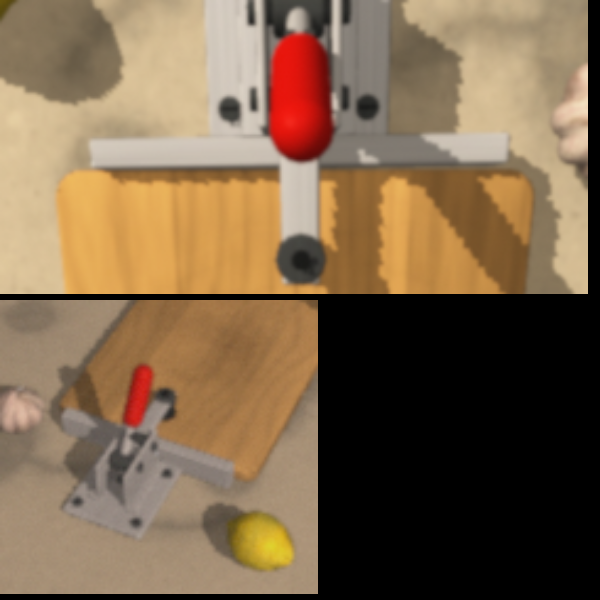

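The lever leans over the board, the arm is level with its pad on the board, the board is still flush with the rail, and the bystanders haven't moved. Handing in.

```bash
python3 -c "
from plant import r
print(r.finish_job())"
```

```text
the job is handed in; nothing more can be done
None
```

The board sits flush against the stop rail, the lever has snapped closed with its pad pressing on the board, the garlic, lemon and salt shaker stayed where they stood, and the job was handed in at about 15 s (no verdict was returned).

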